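# Pack the disc weights into their round tin

## Robot

A 7-joint arm with a two-finger parallel gripper is mounted at the origin on a cart in front of the work surface, level with it; the furniture and walls round the work are solid. World frame = base frame: x ahead of the robot, y to its left, z up, the work surface at z = 0. Lengths are in m, angles in rad, forces in N, time in s.
With the tool pointing down it reaches from about 0.375 to 0.925 m from the base axis. Payload 3.1 kg.
Tool frame: the origin (TCP) lies between the finger pads; the fingertips stand 19 mm ahead of it and the grasp point (between the pads) is the TCP; z points along the fingers, y is the direction in which the jaws open and shut (so a half turn about z gives the same grasp; the last joint's range is limited). The gripper opens to 85 mm and grips with 20 to 120 N. Pads are 22 mm wide; open, the fingers measure 114 mm over their backs; the gripper's body (76 mm by 85 mm) begins 54 mm behind the grasp point. The pads swing forward as they close: fully open they stand 13 mm farther back than shut.
Start: joints at [1.023, 0.383, 0.044, 1.598, -0.018, 1.161, -0.05], TCP at [0.283, -0.585, 0.25] pointing down, gripper open.
Joint ranges: [-2.61, 2.61], [-0.41, 2.15], [-1.48, 1.57], [0, 2.5], [-1.57, 4.71], [0.05, 1.97], [-2.85, 2.85]. Speed limits (rad/s): [2.79, 2.79, 3.14, 3.14, 3.14, 3.14, 3.14].

## Interface

Orientations are given as a unit quaternion [x, y, z, w].
In Python, from bench import move_ptp, movel, move_j, move_gripper, pause, inverse_kinematics, read_camera, camera_params, MotionError, sign_off, look_for, tip_of, read_time_s, read_qpos, read_joint_vel, read_effort, read_eef_pos, read_tcp_rot, read_ft_force, read_ft_torque, read_finger_gap gives the robot as it stands. Calls block until the motion is done:
- move_ptp(position, orientation): joint-space move of the TCP to a pose.
- movel(position, orientation=None, speed=0.15): straight line of the TCP; orientation=None keeps the orientation; speed is the mean speed in m/s.
- move_j(angles): joint-space move.
- move_gripper(opening, effort=None): finger opening in m; effort is the grip in N (None keeps the last); returns when the fingers have stopped.
- pause(seconds).
- inverse_kinematics(position, orientation): joint angles nearest the present ones, or None.
- read_camera(name): name is "side" or "top"; returns the picture (420x560x3 uint8, red, green, blue); there is no depth.
- camera_params(name): a dict with "K" (3x3 intrinsics, pixels), "dist_coeffs" ([k1, k2, p1, p2, k3] as OpenCV has them; the pictures are not rectified), "camera_from_world" (4x4, takes a point from world to camera coordinates). Camera axes: x right, y down, z forward; pixel columns grow to the right and rows downward; lengths in m; the calibration is good to about 2 mm. A picture is of the moment at which its call begins. camera_params takes no time and is no camera call.
A pose or a line that the arm cannot do raises MotionError and nothing moves.
- sign_off(): hands the job in, once; it reports no verdict.
Trained networks look in the newest picture that a camera, given by its name, has taken for a name from the list of things; names that differ only in an ending like _2 or _b are one class to them, and where a whole thing is asked for, a point or a joint stands for the part that bears it (a point fixed in the world has none). Each returns a list of dicts, best first, with "confidence" (0 to 1); they miss things now and then, are a little off and sometimes report something else, mostly with a low value. They report only what shows in the picture. A call takes as long as a camera call. They do not tell look-alikes from the thing itself.
- look_for(camera, name): "at" ([column, row] in pixels, amid what is visible of it).
- tip_of(camera, name): "at" ([column, row] in pixels: a listed point, or the origin of a listed thing).
Readings, each from a call of its own:
- read_time_s(): time.
- read_qpos(): joint angles.
- read_joint_vel(): joint speeds.
- read_effort(): joint torques, N m.
- read_eef_pos(): TCP position.
- read_tcp_rot(): TCP orientation.
- read_ft_force(): force on the tool from outside, world axes, zero at the start.
- read_ft_torque(): the same for the moment, N m.
- read_finger_gap(): finger opening in m.
Only numpy, scipy, OpenCV 4.12 (cv2) and the standard library are available. Lean on these libraries where they do the work, as an engineer would, in place of code of your own. Each camera call takes 0.05 s, during which the arm holds its last target.

## Task

Pack the two loose disc weights with the five in the round tin, so that all seven stand upright and flat on its floor, six round one in the middle; the one standing out of place in the tin must be moved to make room. Set the weights down gently, tip none over, and leave the rest of the bench as it is.

Things in the scene. Friction and masses are not known exactly. Their poses are not given: they have to be found in the camera images.
- tin: open round grey tin, fixed: inner diameter 157 mm, outer 163, floor 3 thick, rim 22 high. Origin: centre of underside, z up; x points level to the side with no weight by the wall. Seven weights fit flat only close-packed: one at the centre, six on a 52 mm radius at 30, 90, 150, 210, 270, 330 degrees from x towards y (2 mm play); 90 to 270 are filled at the start
- ring_weight_1: steel disc weight, about 150 g: body 50 mm diameter, 20 mm high, 4 mm chamfer round the foot; upright grip on top, 14 mm diameter, 30 mm tall (50 mm in all); origin at the centre of the underside, z up the grip. Stands in the tin in its right place by the wall, 90 degrees from the tin's x axis
- ring_weight_2: steel disc weight, about 150 g: body 50 mm diameter, 20 mm high, 4 mm chamfer round the foot; upright grip on top, 14 mm diameter, 30 mm tall (50 mm in all); origin at the centre of the underside, z up the grip. Stands in the tin in its right place by the wall, 150 degrees from the tin's x axis
- ring_weight_3: steel disc weight, about 150 g: body 50 mm diameter, 20 mm high, 4 mm chamfer round the foot; upright grip on top, 14 mm diameter, 30 mm tall (50 mm in all); origin at the centre of the underside, z up the grip. Stands in the tin in its right place by the wall, 210 degrees from the tin's x axis
- ring_weight_4: steel disc weight, about 150 g: body 50 mm diameter, 20 mm high, 4 mm chamfer round the foot; upright grip on top, 14 mm diameter, 30 mm tall (50 mm in all); origin at the centre of the underside, z up the grip. Stands in the tin in its right place by the wall, 270 degrees from the tin's x axis
- stray_weight: steel disc weight, about 150 g: body 50 mm diameter, 20 mm high, 4 mm chamfer round the foot; upright grip on top, 14 mm diameter, 30 mm tall (50 mm in all); origin at the centre of the underside, z up the grip. Stands on the tin's floor off centre towards the open side, 26 to 41 mm from the tin's centre, where it blocks the three places still needed
- left_weight: steel disc weight, about 150 g: body 50 mm diameter, 20 mm high, 4 mm chamfer round the foot; upright grip on top, 14 mm diameter, 30 mm tall (50 mm in all); origin at the centre of the underside, z up the grip. Stands loose on the bench to the left of the tin
- right_weight: steel disc weight, about 150 g: body 50 mm diameter, 20 mm high, 4 mm chamfer round the foot; upright grip on top, 14 mm diameter, 30 mm tall (50 mm in all); origin at the centre of the underside, z up the grip. Stands loose on the bench to the right of the tin
- screwdriver: screwdriver, 188 mm long, 25 mm thick, lying along y near the front edge of the bench, right; origin at the middle of its underside. A bystander
- caliper: flat sliding caliper, 210 x 71 x 8 mm, lying along y at the right behind the tin; origin at the middle of its underside. A bystander
Things that resemble listed ones, but are neither listed nor needed, are in the scene too. Leave any purple or red look-alike of the left_weight alone. What is shaped like the stray_weight but red is not meant.

How it is judged:
At the end, for the whole second after the job is handed in: All seven weights stand in the tin at rest (under 0.02 m/s): underside less than 3 mm above the tin's floor, upright within 0.06 rad, axis within 57 mm of the tin's centre (z of each of ring_weight_1, ring_weight_2, ring_weight_3, ring_weight_4, stray_weight, left_weight, right_weight in the frame of tin below 0.006 m and horizontal distance between each of ring_weight_1, ring_weight_2, ring_weight_3, ring_weight_4, stray_weight, left_weight, right_weight and tin below 0.057 m and angle between each of ring_weight_1, ring_weight_2, ring_weight_3, ring_weight_4, stray_weight, left_weight, right_weight's own z axis and vertical below 0.06 rad and linear speed of each of ring_weight_1, ring_weight_2, ring_weight_3, ring_weight_4, stray_weight, left_weight, right_weight below 0.02 m/s); the robot touches nothing.
It fails at once if a weight is tipped over (leans more than 40 degrees) (angle between any of ring_weight_1, ring_weight_2, ring_weight_3, ring_weight_4, stray_weight, left_weight, right_weight's own z axis and vertical above 0.7 rad).
It fails at once if a weight is dropped into the tin (still falling faster than 0.8 m/s less than 60 mm above its floor, as after a fall of over 30 mm) ((linear speed of ring_weight_1 above 0.8 m/s and horizontal distance between ring_weight_1 and tin below 0.06 m and z of ring_weight_1 in the frame of tin below 0.06 m) or (linear speed of ring_weight_2 above 0.8 m/s and horizontal distance between ring_weight_2 and tin below 0.06 m and z of ring_weight_2 in the frame of tin below 0.06 m) or (linear speed of ring_weight_3 above 0.8 m/s and horizontal distance between ring_weight_3 and tin below 0.06 m and z of ring_weight_3 in the frame of tin below 0.06 m) or (linear speed of ring_weight_4 above 0.8 m/s and horizontal distance between ring_weight_4 and tin below 0.06 m and z of ring_weight_4 in the frame of tin below 0.06 m) or (linear speed of stray_weight above 0.8 m/s and horizontal distance between stray_weight and tin below 0.06 m and z of stray_weight in the frame of tin below 0.06 m) or (linear speed of left_weight above 0.8 m/s and horizontal distance between left_weight and tin below 0.06 m and z of left_weight in the frame of tin below 0.06 m) or (linear speed of right_weight above 0.8 m/s and horizontal distance between right_weight and tin below 0.06 m and z of right_weight in the frame of tin below 0.06 m)).
It fails at once if the screwdriver or the caliper is displaced by more than 30 mm (distance of any of screwdriver, caliper from where it was at the start of the episode above 0.03 m).
It also fails if it takes over 64 s, if anything falls off the work surface, if the arm or the gripper's body presses on something with over 40 N, if the wrist force passes 120 N, or if a joint passes its speed limit or range.

## Working session

There is one attempt and no reset: what is moved stays moved. The work goes in short steps, each a Python script; the robot and the scene stay as the last script left them, time stands still between calls to the robot, and variables do not carry over. Pictures are saved under pics/ and viewed, and the job is handed in when it is done.

```bash
ls; mkdir -p pics
python3 - <<'E'
from bench import *
import cv2
for c in("side","top"):
    im=read_camera(c); cv2.imwrite(f"pics/{c}0.png",im[:,:,::-1])
    p=camera_params(c); print(c,p["K"],p["dist_coeffs"],p["camera_from_world"])
    for n in("tin","stray_weight","left_weight","ring_weight_1"):
        print(n,[(round(d["confidence"],2),[round(v) for v in d["at"]]) for d in tip_of(c,n)])
print(read_time_s(),read_tcp_rot())
E
```

```text
pics
side [[489.46538727   0.         262.40040506]
 [  0.         489.46538727 217.22980139]
 [  0.           0.           1.        ]] [-0.04072242  0.          0.          0.          0.        ] [[ 0.9967072   0.08030305  0.01123309 -0.55006924]
 [ 0.0613128  -0.6557423  -0.75249105  0.02968894]
 [-0.05306132  0.75070198 -0.65850667  1.08713164]
 [ 0.          0.          0.          1.        ]]
tin [(0.98, [252, 229])]
stray_weight [(0.79, [270, 239]), (0.66, [183, 330])]
left_weight [(0.78, [271, 183]), (0.7, [310, 166]), (0.54, [296, 303])]
ring_weight_1 [(0.88, [231, 232]), (0.67, [242, 219]), (0.63, [243, 244]), (0.61, [263, 217])]
top [[415.8882046    0.         282.78481345]
 [  0.         415.8882046  215.57042684]
 [  0.           0.           1.        ]] [-0.03639954  0.          0.          0.          0.        ] [[-0.01826671 -0.99958743 -0.02216513  0.05959399]
 [-0.98091763  0.02220853 -0.19315121  0.53878102]
 [ 0.19356377  0.01821393 -0.98091861  0.89495762]
 [ 0.          0.          0.          1.        ]]
tin [(0.92, [283, 225])]
stray_weight [(0.9, [403, 263]), (0.7, [293, 207])]
left_weight [(0.88, [205, 214]), (0.82, [364, 181]), (0.74, [184, 180])]
ring_weight_1 [(0.81, [265, 212]), (0.77, [290, 245]), (0.67, [267, 237]), (0.64, [305, 232])]
0.5 [ 9.74813988e-01  2.23019470e-01 -4.84242123e-06 -6.50288292e-05]
```

View pics/top0.png

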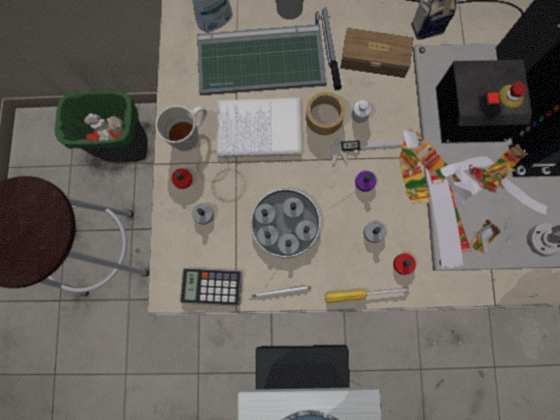

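View pics/side0.png

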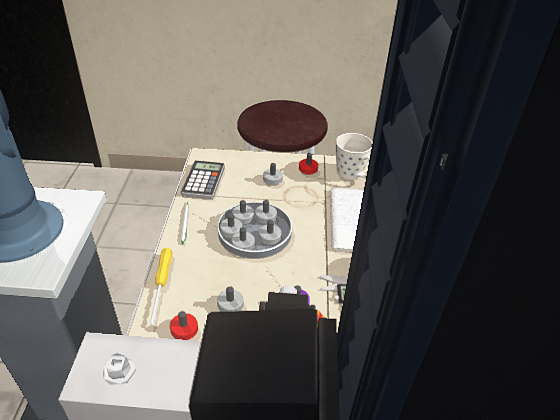

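Run:
```python
import cv2,numpy as np
im=cv2.imread("pics/top0.png")[130:300,150:440]
a=cv2.resize(im,None,fx=2.7,fy=2.7,interpolation=cv2.INTER_CUBIC); cv2.imwrite("pics/topcrop.png",a)
im=cv2.imread("pics/side0.png")[130:350,150:360]
a=cv2.resize(im,None,fx=2.7,fy=2.7,interpolation=cv2.INTER_CUBIC); cv2.imwrite("pics/sidecrop.png",a)
```

```text
(no output)
```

View pics/topcrop.png

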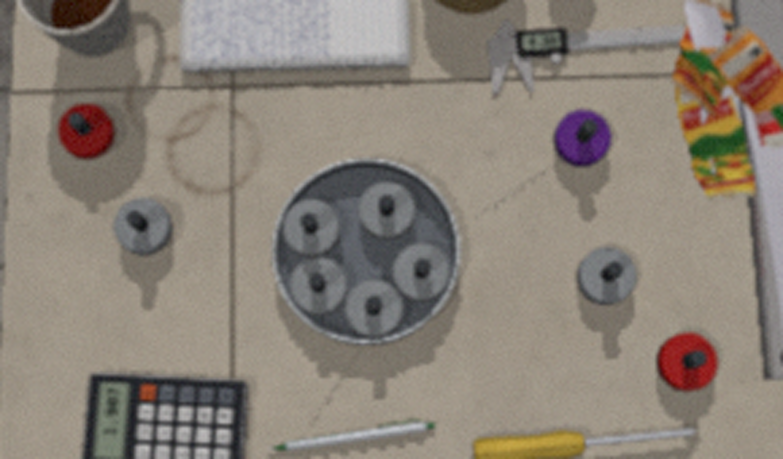

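View pics/sidecrop.png

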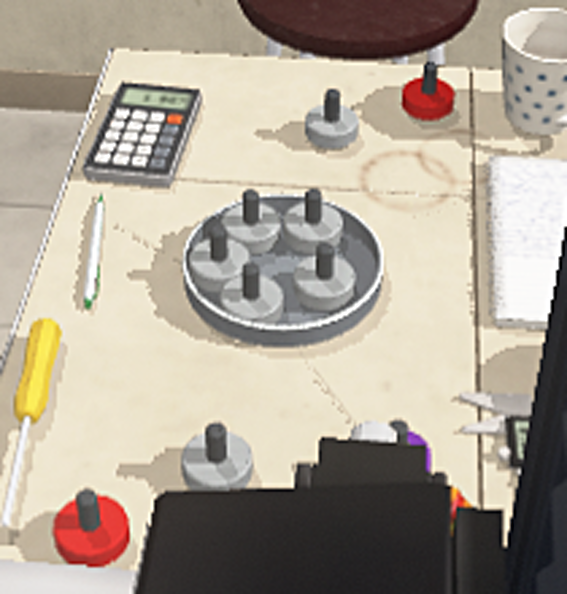

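```bash
cat > h.py <<'E'
import numpy as np, cv2
from scipy.optimize import least_squares
from bench import *
def proj(c,P):
    p=camera_params(c); T=np.array(p["camera_from_world"])
    rv,_=cv2.Rodrigues(T[:3,:3])
    q,_=cv2.projectPoints(np.asarray(P,float).reshape(-1,1,3),rv,T[:3,3],np.array(p["K"]),np.array(p["dist_coeffs"],float))
    return q[:,0]
def ray(c,uv,z):
    f=lambda xy: proj(c,[[xy[0],xy[1],z]])[0]-uv
    return least_squares(f,[0.5,0.]).x
def hullc(c,xy,z0,z1,r):
    a=np.linspace(0,2*np.pi,40,endpoint=False)
    P=[[xy[0]+r*np.cos(t),xy[1]+r*np.sin(t),z] for z in(z0,z1) for t in a]
    h=cv2.convexHull(proj(c,P).astype(np.float32)); m=cv2.moments(h)
    return np.array([m["m10"]/m["m00"],m["m01"]/m["m00"]]),m["m00"]
def grip(c,im,uv0,zb,thr=62,win=9):
    """centroid of the dark grip blob near uv0 -> world xy"""
    g=cv2.cvtColor(im,cv2.COLOR_RGB2GRAY).astype(float)
    u0,v0=[int(round(t)) for t in uv0]
    w=g[v0-win:v0+win+1,u0-win:u0+win+1]
    m=(w<thr).astype(np.uint8)
    n,l,s,cc=cv2.connectedComponentsWithStats(m,connectivity=8)
    if n<2: return None
    k=max(range(1,n),key=lambda i:s[i,4]-3*np.hypot(*(cc[i]-win)))
    wt=np.where(cv2.dilate((l==k).astype(np.uint8),np.ones((3,3)))>0,np.clip((thr+35-w)/50,0,1),0)
    ys,xs=np.mgrid[-win:win+1,-win:win+1]
    uv=np.array([(wt*xs).sum()/wt.sum()+u0,(wt*ys).sum()/wt.sum()+v0])
    xy=least_squares(lambda p:hullc(c,p,zb+.02,zb+.05,.007)[0]-uv,ray(c,uv,zb+.035)).x
    return uv,xy,wt.sum(),hullc(c,xy,zb+.02,zb+.05,.007)[1]
def q(yaw): # tool down, jaws (tool y) along world angle yaw (+-pi)
    # tool x = dir yaw+90 ; Rx(pi) flips y ; use rotation Rz(a)*Rx(pi)
    a=yaw+np.pi/2
    return [np.cos(a/2),np.sin(a/2),0,0]
E
python3 - <<'E'
from h import *
np.set_printoptions(precision=4,suppress=True)
T={'stray':(293,207),'r1':(265,213),'r2':(267,236),'r3':(288,244),'r4':(305,231),'left':(202,211),'right':(376,231)}
im={c:cv2.imread(f"pics/{c}0.png")[:,:,::-1].copy() for c in("top","side")}
S={}
for n,uv in T.items():
    zb=0 if n in('left','right') else .003
    a=grip("top",im["top"],uv,zb)
    uvs=proj("side",[[*a[1],zb+.035]])[0]
    b=grip("side",im["side"],uvs,zb)
    print(n,a[0],a[1]*1e3,a[2:],"side",uvs,b and (b[0],b[1]*1e3,b[2:]))
print('tin',ray("top",np.array([283,225]),0),ray("side",np.array([252,229]),0))
E
```

```text
stray [292.8071 206.2418] [564.2815  25.1415] (np.float64(32.339999999999996), 44.39023033762351) side [269.2926 226.1736] (array([267.4096, 228.0181]), array([560.6881,  18.7233]), (np.float64(9.96), 90.36728719691746))
r1 [264.3333 212.8757] [550.0546  91.5343] (np.float64(31.379999999999995), 44.18690289440565) side [265.0446 206.0321] (array([263.5239, 206.727 ]), array([546.8476,  88.5936]), (np.float64(17.14), 83.16732032527216))
r2 [267.23   234.6574] [498.8238  85.3632] (np.float64(29.48), 41.38685446069576) side [242.1038 206.4163] (array([240.3585, 206.4299]), array([494.9549,  84.7577]), (np.float64(14.559999999999999), 83.39020334999077))
r3 [287.9541 243.2455] [477.9579  38.204 ] (np.float64(28.759999999999998), 39.451299546519294) side [230.1601 219.6859] (array([228.3478, 221.1443]), array([474.6987,  32.9081]), (np.float64(11.5), 88.55808237823658))
r4 [305.9047 229.5288] [508.8042  -3.6665] (np.float64(29.16), 41.68102810718119) side [242.1065 233.6775] (array([240.3688, 234.7329]), array([505.5548,  -7.4226]), (np.float64(12.58), 92.96172343671788))
left [200.8875 211.8854] [556.4714 240.4184] (np.float64(37.34), 49.9020612379536) side [272.173  168.8359] (array([271.4162, 169.2677]), array([554.7287, 238.2121]), (np.float64(23.16), 70.25906799407676))
right [375.9656 230.5988] [ 503.2718 -164.6597] (np.float64(36.64), 48.94541550660506) side [229.6116 293.3019] (array([227.293 , 294.3773]), array([ 499.3405, -167.8081]), (np.float64(5.46), 112.72656291909516))
tin [0.5273 0.0495] [0.5241 0.0539]
```

Run:
```python
from h import *
np.set_printoptions(precision=1,suppress=True)
T={'stray':(293,207),'r1':(265,213),'r2':(267,236),'r3':(288,244),'r4':(305,231),'left':(202,211),'right':(376,231)}
im={c:cv2.imread(f"pics/{c}0.png")[:,:,::-1].copy() for c in("top","side")}
S={}
g=cv2.cvtColor(im["side"],cv2.COLOR_RGB2GRAY); print(g[214:240:2,258:282:2])
R={}
for n,uv in T.items():
    zb=0 if n in('left','right') else .003
    a=grip("top",im["top"],uv,zb,70)
    uvs=proj("side",[[*a[1],zb+.035]])[0]
    b=grip("side",im["side"],uvs,zb,88,10)
    R[n]=(a[1],b[1])
    print(n,a[0],a[1]*1e3,a[2:],"side",b[0],b[1]*1e3,b[2:],(a[1]-b[1])*1e3)
# tin fit: rings at 52 mm
for k in(0,1):
    P=np.array([R[f'r{i}'][k] for i in(1,2,3,4)])
    f=lambda p:(P-np.array([[p[0]+.052*np.cos(p[2]+t),p[1]+.052*np.sin(p[2]+t)] for t in np.radians([90,150,210,270])])).ravel()
    s=least_squares(f,[.525,.05,-.7]); print(s.x*1e3,np.degrees(s.x[2]),s.fun*1e3)
# tin rim from top
v=im["top"].copy()
for x in(0,):
    for z,r in((.022,.0815),(.022,.0785)):
        a=np.linspace(0,2*np.pi,90); c=s.x
        for p in proj("top",[[c[0]+r*np.cos(t),c[1]+r*np.sin(t),z] for t in a]):
            pass
```

```text
[[199 195 199 205 175 174 171 192 205 164  97  96]
 [160 194 192 199 197 170 172 191 189 145 103 100]
 [115 131 160 190 202 197 189 152 167  87 117 120]
 [120 123 128 129 133 100  91 136 161 100 103 120]
 [105 128 132 134 142  82 103 116 149 100 106 119]
 [119 109 106 114 143  65  79  78 160 139 120 121]
 [162 160 180 198 210  67  77  85 210 189 130 117]
 [157 178 189 195 215  69  76  83 206 194 203 121]
 [152 149 145 143 153  70  76  84 206 194 200 205]
 [123 145 144 148 151  63  68  97 197 197 201 174]
 [111 185 199 205 204 207 179 178 171 195 202 213]
 [110 126 180 205 195 196 195 171 172 171 225 168]
 [120 111 126 173 191 198 200 201 192 211 157 165]]
stray [292.8 206.1] [564.5  25.1] (np.float64(38.54), 44.4046740042977) side [269.3 227.1] [564.5  22. ] (np.float64(60.22), 90.06585614266805) [0. 3.]
r1 [264.3 212.8] [550.2  91.5] (np.float64(38.46), 44.19571775686927) side [265.2 206.6] [550.6  89.4] (np.float64(58.67999999999999), 83.13654685975052) [-0.3  2.2]
r2 [267.2 234.6] [498.9  85.5] (np.float64(37.26), 41.39563546702266) side [242.2 207. ] [499.3  83. ] (np.float64(55.
[... 167 characters left out ...]
.1), 87.78298573836219) [ 2.3 -2.2]
r4 [305.9 229.4] [509.   -3.7] (np.float64(35.56), 41.6937268236652) side [242.2 234.7] [509.4  -7.1] (np.float64(56.68000000000001), 92.92594821355306) [-0.4  3.3]
left [200.9 211.8] [556.6 240.5] (np.float64(43.82), 49.90930869290605) side [272.4 169. ] [557.  239.6] (np.float64(56.900000000000006), 70.17695423355326) [-0.4  0.9]
right [376.  230.6] [ 503.2 -164.8] (np.float64(44.08), 48.953631420852616) side [229.2 294.8] [ 503.  -168.4] (np.float64(74.44), 112.81729368795641) [0.1 3.6]
[ 529.7   43.9 -410. ] -23.489850381399634 [-0.2 -0.   0.2 -0.2  0.1  0.2  0.   0.1]
[ 529.2   42.1 -429.3] -24.598701385555636 [-0.3  0.   0.2 -1.4 -1.7  3.2  1.8 -1.8]
```

```bash
cat >> h.py <<'E'
def centre(xy,z,ya,yb,op=.036,eff=20,up=.12):
    """close on the grip along ya, then along yb, at same spot; ends closed (yb)"""
    move_ptp([*xy,z+up],q(ya)); 
    movel([*xy,z],speed=.15)
    move_gripper(.006,eff); g1=read_finger_gap()
    move_gripper(op)
    movel([*xy,z+.001],q(yb),speed=.1)
    return g1
E
python3 - <<'E'
from h import *
xy=[.5645,.0245]; s=read_time_s(); move_gripper(.036)
print(read_time_s()-s,[inverse_kinematics([*xy,z],q(y)) is not None for z in(.045,.165) for y in(0,np.pi/2,-np.pi/2)])
move_ptp([*xy,.165],q(0)); print(read_time_s()-s,read_eef_pos(),read_tcp_rot())
movel([*xy,.046],speed=.15);print(read_time_s()-s,read_ft_force())
im=read_camera("top");cv2.imwrite("pics/t1.png",im[150:290,200:400,::-1].repeat(3,0).repeat(3,1))
im=read_camera("side");cv2.imwrite("pics/s1.png",im[150:290,200:400,::-1].repeat(3,0).repeat(3,1))
E
```

```text
0.5333000000000001 [True, True, True, True, True, True]
2.9417 [0.56484317 0.02247642 0.16500045] [ 7.08229493e-01  7.05982141e-01 -2.58538215e-04  3.68036151e-04]
3.8833 [0.41030936 0.69117391 0.72582081]
```

View pics/s1.png

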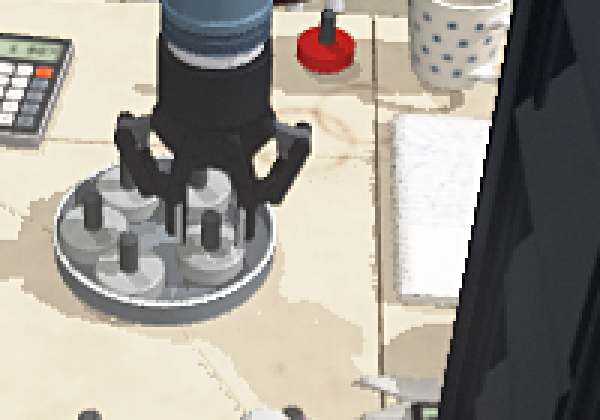

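Run:
```python
from h import *
print(read_eef_pos(),read_finger_gap())
p=read_eef_pos()
for z in(.027,.046):print(((proj("side",[[p[0]+d,p[1],z] for d in(-.018,0,.018)])-[200,150])*3).round())
```

```text
[0.56581139 0.02464305 0.04737417] 0.03577825509708123
[[185. 239.]
 [210. 240.]
 [235. 242.]]
[[185. 219.]
 [210. 221.]
 [235. 222.]]
```

```bash
cat >> h.py <<'E'
def at(target,yaw=None,n=2,tol=.0004,speed=.1):
    """fine move with correction from the read position"""
    target=np.array(target,float); cmd=target.copy()
    o=None if yaw is None else q(yaw)
    movel(cmd,o,speed=speed)
    for _ in range(n):
        pause(.05); e=target-np.array(read_eef_pos())
        if np.abs(e).max()<tol: break
        cmd=cmd+e; movel(cmd,o,speed=.05)
    return np.array(read_eef_pos())
E
python3 - <<'E'
from h import *
s=read_time_s()
move_gripper(.006,20); pause(.05); a=read_eef_pos(); print(a,read_finger_gap(),read_ft_force())
move_gripper(.036)
print(at([.565,.0245,.048],np.pi/2),read_time_s()-s)
move_gripper(.006,20); pause(.05); b=np.array(read_eef_pos()); print(b,read_finger_gap(),read_ft_force())
move_gripper(.036)
movel([b[0],b[1],.16],speed=.2)
print(read_time_s()-s)
move_ptp([.5032,-.166,.16],q(-.3)); 
print(read_time_s()-s)
im=read_camera("top");cv2.imwrite("pics/t2.png",im[130:310,160:420,::-1].repeat(3,0).repeat(3,1)); cv2.imwrite("pics/t2f.png",im[:,:,::-1])
im=read_camera("side");cv2.imwrite("pics/s2f.png",im[:,:,::-1])
E
```

```text
[0.56550926 0.02450181 0.04691532] 0.013219590679583223 [ 0.3172091  -0.14341041  3.83721025]
[0.56499085 0.02450252 0.04800296] 2.4834000000000005
[0.56507092 0.02470317 0.04811241] 0.01304081664119675 [-0.27886193  1.1213406   0.92770475]
3.9084000000000003
5.1084
```

View pics/t2.png

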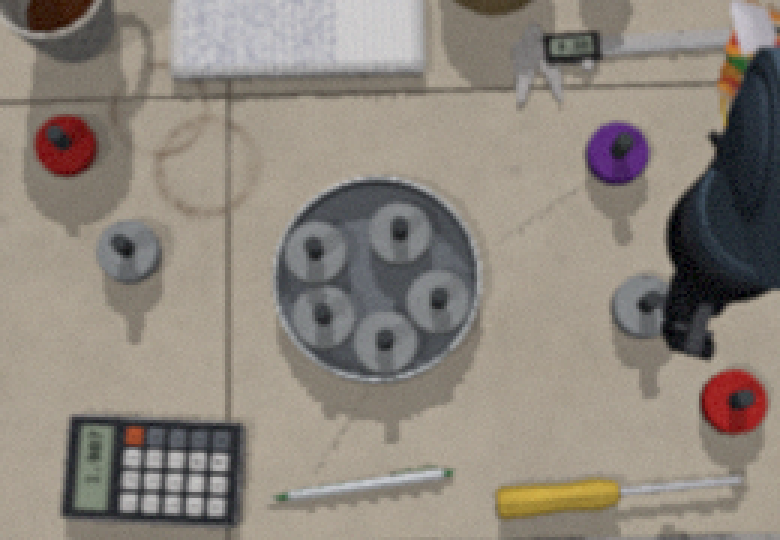

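Run:
```python
from h import *
np.set_printoptions(precision=2,suppress=True)
T={'stray':(293,207),'r1':(265,213),'r2':(267,235),'r3':(288,243),'r4':(305,230),'left':(201,212)}
im=cv2.imread("pics/t2f.png")[:,:,::-1].copy()
R={n:grip("top",im,uv,0 if n=='left' else .003,70)[1] for n,uv in T.items()}
for n in R: print(n,R[n]*1e3)
b=np.array([.56505,.0246])-R['stray']; print('bias',b*1e3)
P=np.array([R[f'r{i}'] for i in(1,2,3,4)])+b
f=lambda p:(P-np.array([[p[0]+.052*np.cos(p[2]+t),p[1]+.052*np.sin(p[2]+t)] for t in np.radians([90,150,210,270])])).ravel()
s=least_squares(f,[.525,.05,-.4]); print(s.x*1e3,np.degrees(s.x[2]),s.fun*1e3)
print(read_time_s(),read_eef_pos())
```

```text
stray [564.08  25.06]
r1 [550.09  91.42]
r2 [498.81  85.37]
r3 [477.94  38.22]
r4 [508.92  -3.68]
left [556.54 240.51]
bias [ 0.97 -0.46]
[ 530.56   43.39 -410.43] -23.51613163157639 [-0.24 -0.11  0.15 -0.29  0.02  0.24  0.08  0.16]
9.6917 [ 0.5  -0.16  0.16]
```

```bash
cat >> h.py <<'E'
TIN=np.array([.53056,.04339]); TY=-.41043
def slot(deg,r=.052): return TIN+r*np.array([np.cos(TY+np.radians(deg)),np.sin(TY+np.radians(deg))])
def lower(xy,z0,zend,yaw,step=.003,fmax=12):
    f0=np.array(read_ft_force()); z=z0; cmd=np.array([*xy,z0])
    while z>zend+1e-6:
        z=max(z-step,zend)
        e=np.array([*xy,0])-np.array(read_eef_pos()); e[2]=0
        cmd[:2]+=np.clip(.5*e[:2],-.0005,.0005); cmd[2]=z
        movel(cmd,q(yaw),speed=.06)
        f=np.array(read_ft_force())-f0
        if f[2]>fmax or np.hypot(*f[:2])>15: print('contact'); break
    pause(.05); p=np.array(read_eef_pos()); print('low',p,f.round(1))
    return p
E
python3 - <<'E'
from h import *
s=read_time_s(); xy=np.array([.56505,.0246]); y=TY
move_ptp([*xy,.13],q(y)); print(at([*xy,.048],y,speed=.15))
move_gripper(.006,40); p=np.array(read_eef_pos()); print('grip',p,read_finger_gap(),read_time_s()-s)
movel([*xy,.11],speed=.15); f=read_ft_force(); c=slot(0,0)
movel([*c,.11],speed=.15); print(read_ft_force(),at([*c,.080],y))
lower(c,.08,p[2],y)
print(read_time_s()-s)
im=read_camera("side");cv2.imwrite("pics/s3.png",im[150:290,200:400,::-1].repeat(3,0).repeat(3,1))
E
```

```text
[0.5648441  0.02445174 0.04746724]
grip [0.56482503 0.0244473  0.04730535] 0.012447348488715955 2.4499999999999993
[ 0.97418184 -0.72282439 -1.78350842] [0.53086261 0.04332773 0.0798284 ]
low [0.53087802 0.04344429 0.04732158] [ 0.7 -0.5  0.4]
6.724999999999998
```

View pics/s3.png

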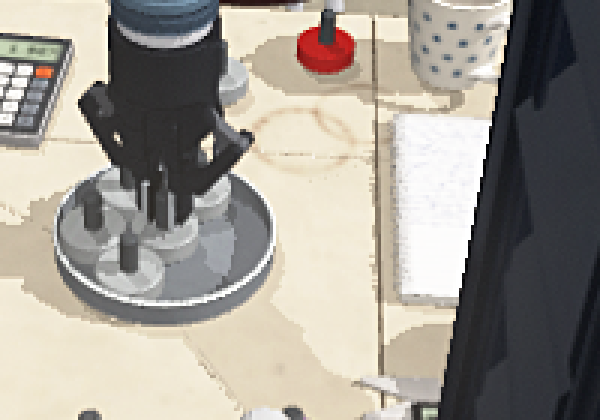

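```bash
python3 - <<'E'
from h import *
s=read_time_s(); y=TY
move_gripper(.030); p=read_eef_pos(); movel([p[0],p[1],.13],speed=.2)
xy=np.array([.5575,.2400])
move_ptp([*xy,.13],q(y+np.pi/2)); print(at([*xy,.045],y+np.pi/2,speed=.15)); print(read_time_s()-s)
move_gripper(.006,20); print(read_finger_gap()); move_gripper(.034); print(at([*xy,.045],y))
move_gripper(.006,40); p=np.array(read_eef_pos()); print('grip',p,read_finger_gap(),read_time_s()-s)
movel([*xy,.12],speed=.2)
im=read_camera("top");cv2.imwrite("pics/t4.png",im[:,:,::-1])
E
python3 - <<'E'
import cv2
im=cv2.imread("pics/t4.png");cv2.imwrite("pics/t4c.png",im[130:310,160:420].repeat(3,0).repeat(3,1))
E
```

```text
[0.55729928 0.23989162 0.04449158]
3.191600000000001
0.013157449699785306
[0.55744706 0.2399828  0.04494973]
grip [0.55761592 0.24001092 0.04507472] 0.012528013863713862 5.883300000000002
```

View pics/t4c.png

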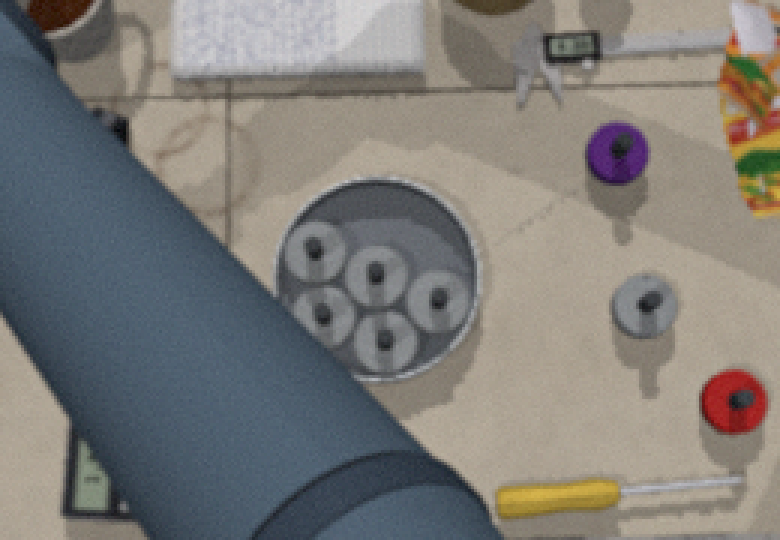

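Run:
```python
from h import *
np.set_printoptions(precision=2,suppress=True)
im=cv2.imread("pics/t4.png")[:,:,::-1].copy()
b=np.array([.97,-.46])
for n,uv,k in(('c',(285,220.5),None),('r1',(265,213),90),('r2',(267,235),150),('r3',(288,243),210),('r4',(305,230),270)):
    r=grip("top",im,uv,.003,70)[1]*1e3+b; t=(TIN if k is None else slot(k))*1e3
    print(n,r,r-t)
s=read_time_s(); print(s); p=read_eef_pos()
c=slot(30); movel([p[0],p[1],.125]); movel([*c,.125],speed=.2); print(at([*c,.078],TY,n=3))
print(c,read_time_s()-s)
lower(c,.078,.0485,TY,step=.002); print(read_time_s()-s)
im=read_camera("side");cv2.imwrite("pics/s5.png",im[150:290,200:400,::-1].repeat(3,0).repeat(3,1))
```

```text
c [530.73  43.73] [0.17 0.34]
r1 [550.98  91.01] [-0.33 -0.06]
r2 [499.89  84.94] [ 0.25 -0.26]
r3 [479.31  37.9 ] [0.42 0.38]
r4 [509.71  -4.08] [-0.1   0.21]
22.925
[0.58 0.05 0.08]
[0.58 0.05] 2.875
low [0.58 0.05 0.05] [-0.3 -0.2  0.4]
6.675000000000001
```

View pics/s5.png

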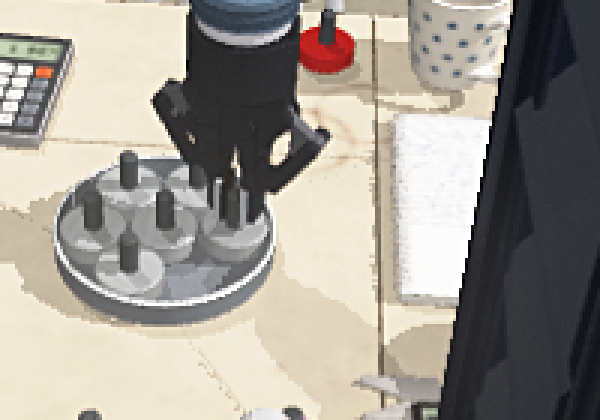

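Run:
```python
from h import *
s=read_time_s(); y=TY
p=read_eef_pos(); print(p,slot(30))
if p[2]>.0482: print(lower(p[:2],p[2],.048,y,step=.001,fmax=4))
move_gripper(.030); p=read_eef_pos(); movel([p[0],p[1],.125],speed=.2)
xy=np.array([.5042,-.1653])
move_ptp([*xy,.12],q(y+np.pi/2)); 
im=read_camera("top");cv2.imwrite("pics/t6.png",im[:,:,::-1])
print(at([*xy,.045],y+np.pi/2,speed=.15)); print(read_time_s()-s)
move_gripper(.006,20); print(read_finger_gap()); move_gripper(.034); print(at([*xy,.045],y))
move_gripper(.006,40); p=np.array(read_eef_pos()); print('grip',p,read_finger_gap(),read_time_s()-s)
movel([*xy,.125],speed=.2)
np.set_printoptions(precision=2,suppress=True)
b=np.array([.97,-.46])
for n,k in(('c',None),('l',30),('r1',90),('r2',150),('r3',210),('r4',270)):
    t=(TIN if k is None else slot(k)); uv=proj("top",[[*(t-b/1e3),.038]])[0]
    r=grip("top",im,uv,.003,70)[1]*1e3+b
    print(n,r,r-t*1e3)
cv2.imwrite("pics/t6c.png",im[130:310,160:420,::-1].repeat(3,0).repeat(3,1))
```

```text
[0.58240011 0.0493203  0.04848328] [0.58222737 0.04926222]
low [0.58259487 0.04933501 0.04811994] [ 2.3 -1.4  0.2]
[0.58259487 0.04933501 0.04811994]
[ 0.50394818 -0.16508062  0.04450689]
4.083300000000001
0.012946336918820018
[ 0.50422475 -0.16531352  0.0449955 ]
grip [ 0.50419586 -0.16532399  0.04511432] 0.012770985666459109 6.783300000000004
c [531.21  44.07] [0.65 0.68]
l [582.09  49.44] [-0.14  0.18]
r1 [551.2  91. ] [-0.11 -0.07]
r2 [499.94  85.01] [ 0.3  -0.19]
r3 [479.48  37.98] [0.58 0.46]
r4 [509.85  -4.13] [0.04 0.17]
```

View pics/t6c.png

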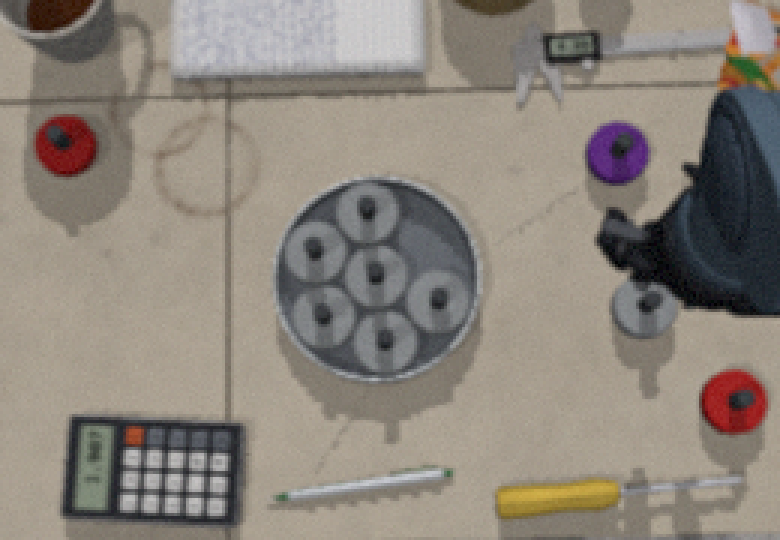

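Run:
```python
from h import *
s=read_time_s();print(s)
c=slot(330); movel([*c,.125],speed=.2); print(at([*c,.078],TY,n=3),c)
p=lower(c,.078,.0480,TY,step=.002,fmax=8); print(read_time_s()-s)
if p[2]<.0495:
    move_gripper(.030); p=read_eef_pos(); movel([p[0],p[1],.13],speed=.2); move_ptp([.45,-.25,.25],q(-.5))
im=read_camera("side");cv2.imwrite("pics/s7.png",im[150:290,200:400,::-1].repeat(3,0).repeat(3,1))
im=read_camera("top");cv2.imwrite("pics/t7.png",im[130:310,160:420,::-1].repeat(3,0).repeat(3,1))
print(read_time_s())
np.set_printoptions(precision=2,suppress=True)
b=np.array([.97,-.46])
for n,k in(('c',None),('l',30),('r1',90),('r2',150),('r3',210),('r4',270),('r',330)):
    t=(TIN if k is None else slot(k)); uv=proj("top",[[*(t-b/1e3),.038]])[0]
    r=grip("top",im,uv,.003,70)[1]*1e3+b
    print(n,r,r-t*1e3)
```

```text
36.9833
[0.56127031 0.00167511 0.07807306] [0.56147918 0.00158086]
low [0.56205048 0.00162773 0.04817622] [1.8 0.5 0.9]
5.799999999999997
44.9083
c [531.29  43.98] [0.73 0.59]
l [582.04  49.48] [-0.19  0.22]
r1 [551.21  91.03] [-0.09 -0.04]
r2 [500.04  85.15] [ 0.4  -0.05]
r3 [479.42  37.93] [0.53 0.41]
r4 [510.56  -3.87] [0.75 0.42]
r [561.29   1.57] [-0.19 -0.02]
```

View pics/s7.png

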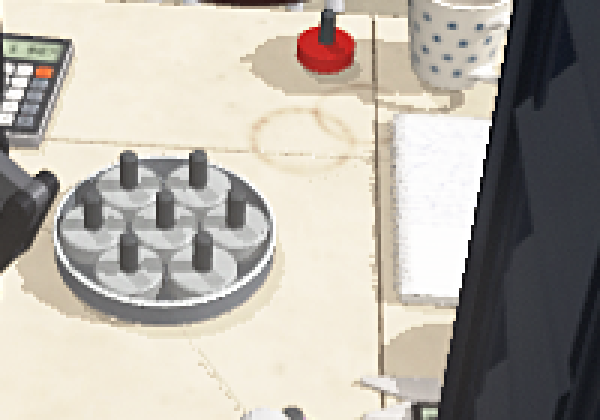

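View pics/t7.png

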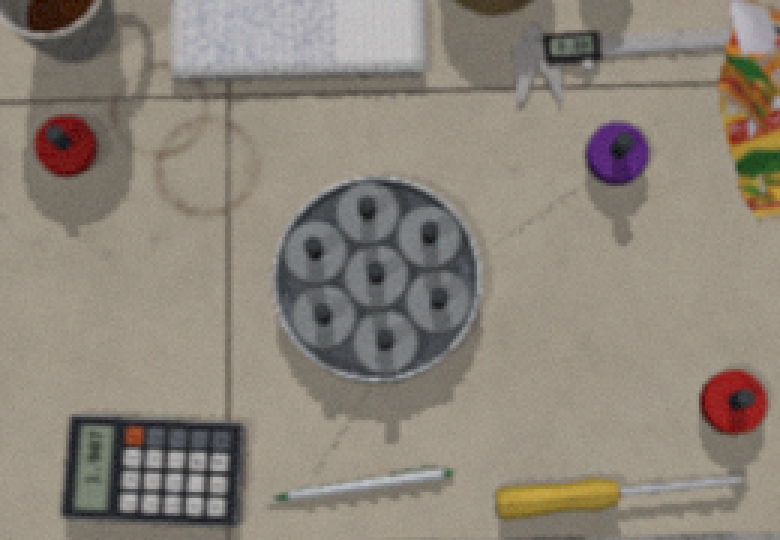

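The top picture shows one weight at the centre (centre of the pack at about column 285, row 222 in the full frame) with six round it. In the side picture all seven grips are upright and level. The arm is clear of everything.

```bash
python3 -c "
from bench import *
print(sign_off(),read_time_s())"
```

```text
the job is handed in; nothing more can be done
the job is handed in; nothing more can be done
```

The tin is packed and the job is handed in: all seven weights stand in it, six round one. I moved the stray weight to the centre. The grey left weight went into the 30° place and the grey right weight into the 330° place. I left the red and purple look-alikes alone.

- **Positions:** in the last top picture every weight is within about 1 mm of its ideal place.
- **Seating:** in the last side picture all seven stand upright and level. At release each moved weight had come down to its expected floor height, with forces of about 2 N or less, so none was hung up on a neighbour.
- **Neighbour nudged:** ring weight 4, at 270°, moved about 0.8 mm when the last weight went in, which is within the play.
- **Bystanders:** the screwdriver and caliper look unmoved in the pictures; I did not measure them.
- **Time:** about 45 s when I handed it in, against the 64 s limit.
- **Disagreement:** the side camera's grip positions differed from the top camera's by up to 3.6 mm. I used the top camera, corrected by about 1 mm after gripping the stray weight at a known position.

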